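Dress a seal stone: feed the sled along the rail with the push stick

ROBOT

A 6-joint arm with a two-finger parallel gripper is mounted at the origin on the work surface. World frame = base frame: x ahead of the robot, y to its left, z up, the work surface at z = 0. Lengths are in mm, angles in degrees, forces in N, time in s.
With the tool pointing down it reaches from about 300 to 850 mm from the base axis. Payload 4.2 kg.
Tool frame: the origin (TCP) lies between the finger pads; the fingertips stand 22 mm ahead of it and the grasp point (between the pads) lies 3 mm ahead of it (env.finger_overhang is the distance from the TCP to the fingertips, in mm); z points along the fingers, y is the line along which they close (so a half turn about z gives the same grasp; the last joint's range is limited). The gripper opens to 91 mm and grips with 3 to 60 N. Pads are 32 mm wide; open, the fingers measure 118 mm over their backs; the gripper's body (76 mm by 178 mm) begins 60 mm behind the grasp point.
Start: joints at [69.614, 18.312, 89.639, -0, 72.044, -1.146], TCP at [189.479, 542.898, 235.976] pointing down, gripper open.
Joint ranges: [-177.97, 177.97], [-48.28, 115.42], [12.27, 149.76], [-77.06, 257.06], [2.81, 150.46], [-146.56, 146.56]. Speed limits (degrees/s): [147.25, 147.25, 180, 180, 180, 180].

INTERFACE

Orientations are given as [roll, pitch, yaw] about the fixed x, y, z axes, in that order (R = Rz(yaw) Ry(pitch) Rx(roll)).
In Python, from workcell import state, cams, ticket, look_for, outline_of, env gives the robot as it stands.
- The arm moves only by the tool servo_tool, never from a script. Its argument "steps" is a list of rows, each a list of 3 entries, a list of its own where there are three numbers: the closure in counts, from 0 (fully open) to 255 (shut), then the shift along the tool's x, y, z in mm, then the turn, a rotation vector about the tool's x, y, z in rad. A call has exactly 10 rows; each row shifts and turns the commanded pose from where the row before left it, along the tool's axes as they then stand; what a row does not reach is not made up. A row lasts 1/10 s, in which the tool goes at most 50 mm and 8.59 degrees, less where a joint would pass 70% of its speed; a pose out of reach is approached as far as the arm can. A call with a gripper value outside its range is refused whole. The fingers move at their own pace and stop on an object; "squeeze" is the grip in N (left out, the last holds). Time passes only in rows, so rows that do not move let the fingers close, or fill a call up. It gives the time, the measured TCP pose, the force, the opening and the grip force at its end, in the units of the state.
- state(): the state, without advancing time (a new reading comes with each control period).
- cams.grab_frame(name): name is "scene" or "top"; returns a dict with "color" (420x560x3 uint8, red, green, blue), "z_map" (420x560 float32, mm along the optical axis (not along the pixel's ray), 0 where there is no reading), "fovy" (degrees; the focal length in pixels is half the picture's height over the tangent of half this angle, whatever the lens; pixels are square), "cx", "cy" (the principal point, pixels), "eye" and "rotation" of the camera in the world. Camera axes: x right, y up, looking along -z (the intrinsics and any distortion apply to the point x, -y, -z); pixel columns grow to the right and rows downward; lengths in mm; the calibration is good to about 2 mm. A picture is of the moment at which its call begins.
- ticket.job_done(): hands the job in; it is judged then, once.
Trained networks look in a picture, given as the dict that the camera call returned (one of the last four; its "shot" number tells which), for a name from the list of things; names that differ only in an ending like _2 or _b are one class to them, and where a whole thing is asked for, a point or a joint stands for the part that bears it (a point fixed in the world has none). Each returns a list of dicts, best first, with "confidence" (0 to 1); they miss things now and then, are a little off and sometimes report something else, mostly with a low value. They report only what shows in the picture. A call takes as long as a camera call. They do not tell look-alikes from the thing itself.
- look_for(picture, thing): "at" ([column, row] in pixels, amid what is visible of it).
- outline_of(picture, thing): "pixels" (420x560 bool, what is visible of it) and "at" ([column, row] in pixels, amid what is visible of it).
The state is a dict: "time_s": time; "qpos": joint angles; "qvel": joint speeds; "effort": joint torques, N m; "ee_pos": TCP position; "ee_rot": TCP orientation; "force": force on the tool from outside, world axes, zero at the start; "torque": the same for the moment, N m; "gripper_width": finger opening in mm; "gripper_force": force on a finger pad.
Only numpy, scipy, OpenCV 4.12 (cv2) and the standard library are available. Lean on these libraries where they do the work, as an engineer would, in place of code of your own. Each camera call takes 0.05 s, during which the arm holds its last target. There are 200 camera calls.

TASK

Pick up the wooden push stick and, with its nose in the recess of the little sled that carries the seal stone, press the sled flat against the rail at the entry end of the dressing board. Then feed it along the abrasive right up to the end stop, keeping it flush against the rail with light steady pressure all the way, never touching the sled with the gripper. Finally stand the stick back on the desk the way it was found, clear of the board, leaving the sled at the stop and the other things on the desk alone.

Things in the scene. Friction and masses are not known exactly. Their poses are not given: they have to be found in the camera images.
- board: fixed plywood dressing board, 400 x 150 x 15 mm, with a grey abrasive sheet on top (its top is 15 mm above the desk). Origin: centre of the underside. x: along the board, the feed direction; y: across, towards the side with the rail; z up. Its place on the desk varies.
- rail_pivot (a point): point on the board's top (board x = -170, y = +40 mm; the board's axes): entry end of the guiding face of the rail, a fixed dark wooden bar 342 long, 18 wide, 24 mm high. The face looks to the board's -y. The rail was set by hand: it is turned about this point by up to 3 degrees (0.05 rad) either way from the board's x; this is not measured, feel for it.
- stop_nominal (a point): point on the board 330 mm along its x from rail_pivot: where rail face and end stop would meet if the rail were parallel to the board; truly up to 17 mm to either side in y. The stop is square to the rail, fixed to it, 24 mm high, and stands out 60 mm from the face. Rail and stop are rigid but only lightly pinned: keep the push on rail and stop, added up, under 20 N; 3 to 8 N is right.
- sled: loose wooden sled, 110 (x, feed direction) x 56 (y, towards the rail) x 34 mm, 0.3 to 0.6 kg, with a pale stone 24 mm square standing in it, up to 70 mm high. Origin: centre of the underside. Its side y = +28 mm must lie flat on the rail. The -x, -y corner is cut away over the full height: a recess x -55 to 0, y -28 to -2 mm. Starts at the entry end, on the board, 13 to 40 mm off the rail, askew.
- sled_corner (a point): the inner corner of the sled's recess, 12 mm above its underside: sled x = 0, y = -2 mm (same axes as the sled). The face ahead of it (looking to -x) takes the feeding push, the face beside it (looking to -y) takes the push towards the rail.
- sled_nose (a point): front end of the sled's rail side, at its underside (sled x = +55, y = +28 mm)
- sled_tail (a point): rear end of the sled's rail side, at its underside (sled x = -55, y = +28 mm)
- stick: wooden push stick standing on the desk, 149 mm long, 0.16 kg. Origin: underside, below the handle; x to the nose, z up. Base 18 mm high: 34 mm wide from x -55 to +35, then a nose 18 mm wide ending in an upright half-round of radius 9 about x = +85 mm. Handle: upright block 30 (x) by 22 mm (y) at the origin, z 18 to 78 mm; take it from above across either.
- stick_grip (a point): on the handle of the stick, 55 mm above the stick's underside, 23 mm below the handle's top
- stick_tip (a point): centre of the nose's half-round, radius 9 mm, at half the nose's height (9 mm above the stick's underside, 85 mm ahead of the handle)
- dish: small white ceramic dish, 84 mm across, 28 mm high, a bystander. Origin: centre of the underside
- bottle: white bottle with a green cap, 48 mm across, 130 mm high, a bystander. Origin: centre of the underside
- ink_box: blue ceramic seal paste box, 70 x 70 x 35 mm, a bystander. Origin: centre of the underside
Things that resemble listed ones, but are neither listed nor needed, are in the scene too. There is more than one size of the sled; the job needs the smaller. Several things look just like the stick: the one meant starts farthest to the robot's right.

How it is judged (in metres and radians):
On the way, in this order (a step that is already met when the one before it is completed fails the run):
1. the sled is pressed flat against the rail with the stick at the entry end (nose less than 195 mm along the rail), with over 1 N (y of each of sled_nose, sled_tail in the frame of rail above -0.0025 m and contact force between sled and rail above 1 N and contact force between stick and sled above 1 N and x of sled_nose in the frame of rail below 0.195 m), for 0.2 s.
2. the sled passes the middle of the rail (nose 215 to 295 mm along), flat against it, still pressed with over 1 N by the stick (y of each of sled_nose, sled_tail in the frame of rail above -0.0025 m and contact force between sled and rail above 1 N and contact force between stick and sled above 1 N and x of sled_nose in the frame of rail between 0.215 and 0.295 m), for 0.2 s.
3. the sled meets the end stop (nose within 3 mm), flat against the rail, pushed by the stick (y of each of sled_nose, sled_tail in the frame of rail above -0.0025 m and contact force between sled and rail above 1 N and contact force between stick and sled above 1 N and x of sled_nose in the frame of rail above 0.327 m), for 0.1 s.
At the end, for the whole second after the job is handed in: The sled rests on the board within 4 mm of the end stop with both ends of its rail side within 4 mm of the rail; the push stick stands flat on the desk (underside within 4 mm of it, tilted under 0.08 rad), touching neither board nor sled; both at rest (x of sled_nose in the frame of rail above 0.326 m and y of each of sled_nose, sled_tail in the frame of rail above -0.004 m and linear speed of each of sled, stick below 0.01 m/s and height (world z) of sled below 0.02 m and height (world z) of stick below 0.004 m and angle between stick's own z axis and vertical below 0.08 rad and contact force between stick and board below 0.05 N and contact force between stick and sled below 0.05 N).
It fails at once if the sled's nose is between 200 and 325 mm along the rail while either end of its rail side is more than 3.5 mm off the rail (x of sled_nose in the frame of rail between 0.2 and 0.325 m and y of any of sled_nose, sled_tail in the frame of rail below -0.0035 m).
It fails at once if the sled is pushed against the rail and its stop with more than 20 N (contact force between sled and rail above 20 N).
It fails at once if the gripper touches the sled (contact force between any of the fingers, the arm and sled above 0.3 N).
It fails at once if the sled is tipped or lifted off the board (angle between sled's own z axis and vertical above 0.15 rad or height (world z) of sled above 0.025 m).
It fails at once if the dish, the bottle or the seal paste box is displaced by more than 10 mm or tipped (distance of any of dish, bottle, ink_box from where it was at the start of the episode above 0.01 m or angle between any of dish, bottle, ink_box's own z axis and vertical above 0.2 rad).
It also fails if it takes over 72 s, if anything falls off the work surface, if the arm or the gripper's body presses on something with over 40 N, if the wrist force passes 120 N, or if a joint passes its speed limit or range.

## Working session

There is one attempt and no reset: what is moved stays moved. The work goes in short steps, Python scripts to look and compute and a tool call to move; the robot and the scene stay as the last step left them, time stands still between calls to the robot, and variables do not carry over. Pictures are saved under pics/ and viewed, at most 10 in all, crops included, and the job is handed in when it is done.

Besides the shell and the picture viewer there is one more tool, called after ">>>" as name([rows], argument=value, ...), one row to a line, values as JSON. servo_tool: Moves the arm, as the interface text tells. Its arguments: {"type":"object","properties":{"steps":{"type":"array","items":{"type":"array"}},"squeeze":{"type":"number"}},"required":["steps"]}

```bash
mkdir -p pics; cat > h.py <<'E'
import numpy as np, cv2
from workcell import state, cams, ticket, look_for, outline_of, env
def cloud(p):
    z=p["z_map"]; h,w=z.shape; f=h/2/np.tan(np.radians(p["fovy"])/2)
    c,r=np.meshgrid(np.arange(w),np.arange(h))
    P=np.stack([(c-p["cx"])/f*z,-(r-p["cy"])/f*z,-z],-1)
    W=P@np.array(p["rotation"]).T+np.array(p["eye"])
    W[z==0]=np.nan
    return W
def save(p,n): cv2.imwrite(f"pics/{n}.png",p["color"][...,::-1])
E
python3 - <<'E'
from h import *
for n in("scene","top"):
    p=cams.grab_frame(n); save(p,n+"1"); W=cloud(p); np.savez(f"/tmp/{n}1.npz",W=W,c=p["color"])
    print(n,{k:v for k,v in p.items() if k not in("color","z_map")})
    for t in("stick","sled","board","dish","bottle","ink_box","stick_tip","sled_corner","rail_pivot"):
        for d in look_for(p,t):
            c,r=np.round(d["at"]).astype(int); print(t,round(d["confidence"],2),c,r,np.round(W[r,c]))
E
```

```text
Traceback (most recent call last):
  File "h.py", line 7, in cloud
    W=P@np.array(p["rotation"]).T+np.array(p["eye"])
      ~~~~~~~~~~~~~~~~~~~~~~~~~~~^~~~~~~~~~~~~~~~~~~
ValueError: operands could not be broadcast together with shapes (420,560) (3,)
```

```bash
sed -i 's/W=P@np.array(p\["rotation"\]).T/W=P@Rot.from_euler("xyz",p["rotation"],degrees=True).as_matrix().T/; 1a from scipy.spatial.transform import Rotation as Rot' h.py
python3 - <<'E'
from h import *
for n in("scene","top"):
    p=cams.grab_frame(n); save(p,n+"1"); W=cloud(p); np.savez(f"/tmp/{n}1.npz",W=W,c=p["color"])
    print(n,{k:v for k,v in p.items() if k not in("color","z_map")})
    for t in("stick","sled","board","dish","bottle","ink_box","stick_tip","sled_corner","rail_pivot"):
        for d in look_for(p,t):
            c,r=np.round(d["at"]).astype(int); print(t,round(d["confidence"],2),c,r,np.round(W[r,c]))
E
```

```text
scene {'fovy': 53.28830173136174, 'cx': 278.73865640948253, 'cy': 210.21051016405872, 'eye': array([1608.96235976,  259.71196468,  911.37327068]), 'rotation': array([ 49.73084391,   0.75892194, 101.88472921]), 'shot': 2}
stick 0.89 374 200 [476. 336.  26.]
stick 0.6 418 214 [524. 476.  28.]
sled 0.91 286 217 [646.  69.  52.]
sled 0.7 248 269 [872.   7.  46.]
board 0.74 257 219 [632. -30.  15.]
board 0.46 151 202 [ 640. -391.   36.]
bottle 0.6 384 231 [677. 365.  74.]
bottle 0.22 286 215 [637.  67.  53.]
ink_box 0.73 150 202 [ 644. -392.   40.]
stick_tip 0.74 372 200 [474. 329.  23.]
stick_tip 0.56 422 212 [519. 488.  34.]
sled_corner 0.86 252 267 [862.  15.  45.]
sled_corner 0.73 285 215 [639.  64.  54.]
rail_pivot 0.85 255 220 [667. -26.  41.]
rail_pivot 0.47 150 200 [ 630. -400.   35.]
rail_pivot 0.34 369 198 [469. 319.  27.]
top {'fovy': 42.379901944119226, 'cx': 269.4839162566439, 'cy': 208.97794192740386, 'eye': array([ 391.4322726 ,   25.7155142 , 1416.53338074]), 'rotation': array([ 10.33070043,   0.64005907, -89.65343351]), 'shot': 3}
stick 0.82 157 278 [462. 319.  75.]
stick 0.81 96 258 [510. 473.  75.]
sled 0.66 300 219 [620. -37.  19.]
sled 0.58 258 214 [627.  72.  49.]
sled 0.58 284 133 [844.   6.  50.]
sled 0.16 149 201 [651. 342.  97.]
board 0.82 294 221 [616. -22.  11.]
board 0.41 149 202 [649. 343.  93.]
dish 0.78 423 280 [ 464. -356.   -2.]
dish 0.55 148 199 [656. 345.  96.]
bottle 0.56 260 212 [632.  67.  51.]
ink_box 0.64 438 223 [ 609. -392.   32.]
stick_tip 0.84 97 257 [514. 476.  59.]
stick_tip 0.71 260 214 [628.  67.  48.]
stick_tip 0.59 155 279 [459. 323.  75.]
sled_corner 0.97 281 132 [848.  13.  46.]
sled_corner 0.6 259 217 [620.  69.  50.]
sled_corner 0.41 298 220 [617. -32.  18.]
rail_pivot 0.9 299 220 [617. -34.  19.]
rail_pivot 0.6 157 280 [458. 321.  61.]
```

View pics/top1.png

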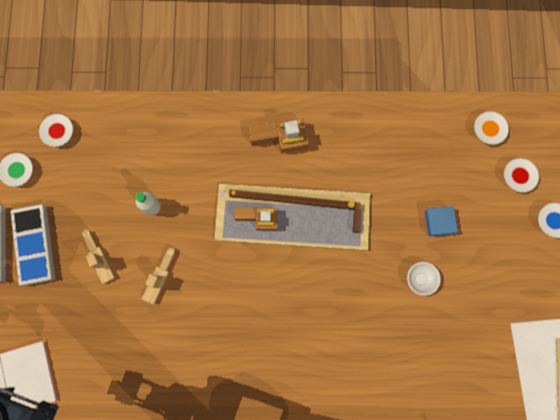

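View pics/scene1.png

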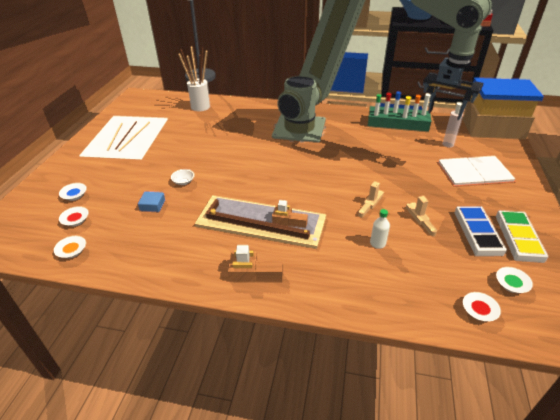

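```bash
python3 - <<'E'
from h import *
d=np.load("/tmp/top1.npz"); W=d["W"]; c=d["c"]
a=cv2.resize(c[235:315,120:195],None,fx=5,fy=5,interpolation=cv2.INTER_CUBIC)
b=cv2.resize(c[180:255,210:375],None,fx=4.8,fy=4.8,interpolation=cv2.INTER_CUBIC)
im=np.zeros((a.shape[0]+b.shape[0],800,3),np.uint8); im[:a.shape[0],:a.shape[1]]=a; im[a.shape[0]:,:b.shape[1]]=b[:,:800]
im=cv2.resize(im,None,fx=.79,fy=.79)
cv2.imwrite("pics/crop1.png",im[...,::-1]); print(im.shape)
def rect(m,name):
    P=W[m][:,:2].astype(np.float32); print(name,len(P),cv2.minAreaRect(P),"mean",P.mean(0).round(1),"z",np.median(W[m][:,2]).round(1))
X,Y,Z=W[...,0],W[...,1],W[...,2]
R=lambda x0,x1,y0,y1,z0,z1:(X>x0)&(X<x1)&(Y>y0)&(Y<y1)&(Z>z0)&(Z<z1)
print("desk z",np.nanmedian(Z[240:260,200:400]),"noise",np.nanstd(Z[260:280,220:380]))
rect(R(500,740,-260,200,9,60),"board+")
rect(R(500,740,-260,200,33,43),"rail/..")
rect(R(560,655,30,150,28,43),"sled top")
rect(R(560,655,30,150,44,100),"stone")
rect(R(400,560,230,400,10,25),"stick base")
rect(R(400,560,230,400,65,90),"stick handle")
for z0,z1,n in((10,25,"base"),(65,90,"handle")):
    m=R(400,560,230,400,z0,z1); P=W[m]
    print(n); print(P[::max(1,len(P)//30)].round(0).tolist())
E
```

```text
(600, 632, 3)
desk z 0.7041578275443499 noise 3.004221153676246
board+ 8294 ((628.2894287109375, -27.304779052734375), (424.05133056640625, 189.4984130859375), 84.66616821289062) mean [627.3 -18.1] z 16.3
rail/.. 938 ((633.6480712890625, -17.05926513671875), (341.48162841796875, 95.61517333984375), 84.31002807617188) mean [664.1 -31.7] z 38.5
sled top 44 ((616.4052734375, 81.32972717285156), (55.91960525512695, 98.74837493896484), 3.0971221923828125) mean [612.4  84.3] z 35.0
stone 638 ((618.6947021484375, 82.16948699951172), (55.235984802246094, 102.74811553955078), 0.22532697021961212) mean [622.3  72.6] z 50.4
stick base 514 ((480.7803039550781, 339.4565734863281), (66.14979553222656, 147.75845336914062), 67.22547149658203) mean [467.1 326.6] z 18.2
stick handle 117 ((457.2536926269531, 332.8002014160156), (22.952816009521484, 30.113162994384766), 66.09571838378906) mean [456.8 331.5] z 77.5
base
[[543.0, 306.0, 15.0], [538.0, 293.0, 14.0], [532.0, 292.0, 21.0], [524.0, 313.0, 15.0], [519.0, 316.0, 14.0], [514.0, 318.0, 16.0], [508.0, 319.0, 20.0], [503.0, 320.0, 18.0], [498.0, 32
[... 661 characters left out ...]
7.0, 321.0, 77.0], [464.0, 337.0, 79.0], [464.0, 332.0, 70.0], [464.0, 324.0, 75.0], [465.0, 318.0, 68.0], [461.0, 334.0, 81.0], [462.0, 328.0, 76.0], [462.0, 319.0, 75.0], [459.0, 338.0, 77.0], [459.0, 331.0, 73.0], [459.0, 323.0, 75.0], [457.0, 339.0, 80.0], [457.0, 333.0, 77.0], [457.0, 324.0, 81.0], [454.0, 344.0, 79.0], [454.0, 337.0, 79.0], [454.0, 330.0, 77.0], [454.0, 323.0, 77.0], [452.0, 340.0, 78.0], [452.0, 332.0, 78.0], [452.0, 326.0, 73.0], [449.0, 348.0, 74.0], [449.0, 340.0, 76.0], [449.0, 332.0, 80.0], [449.0, 325.0, 75.0], [447.0, 343.0, 74.0], [447.0, 334.0, 79.0], [447.0, 326.0, 82.0], [445.0, 341.0, 71.0], [445.0, 333.0, 73.0], [445.0, 326.0, 72.0], [442.0, 330.0, 74.0]]
```

View pics/crop1.png

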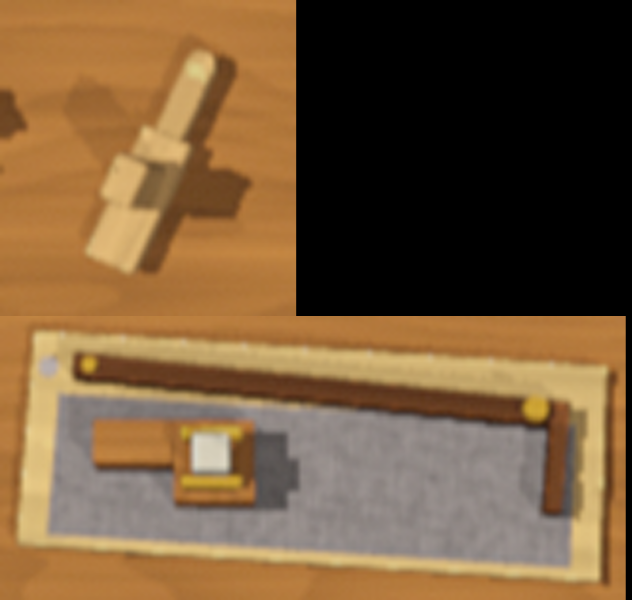

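```bash
python3 - <<'E'
from h import *
d=np.load("/tmp/top1.npz"); W=d["W"]; c=d["c"]
p=cams.grab_frame("top")
def pl(u,v,z):  # crop px -> world on plane z
    col=210+(u+.5)/3.792-.5; row=180+(v-316+.5)/3.792-.5
    h=420; f=h/2/np.tan(np.radians(p["fovy"])/2)
    r=Rot.from_euler("xyz",p["rotation"],degrees=True).apply([(col-p["cx"])/f,-(row-p["cy"])/f,-1])
    return (p["eye"]+r*(z-p["eye"][2])/r[2])[:2].round(1)
print("board corners TL TR BR BL",*[pl(*q,15) for q in((35,331),(607,367),(602,581),(18,543))])
print("rail top far edge",pl(78,352,39),pl(565,400,39))
print("sled tail outer, nose-up?, nose right-low, step",*[pl(*q,49) for q in((96,421),(254,423),(254,502),(174,502),(174,466),(95,466))])
X,Y,Z=W[...,0],W[...,1],W[...,2]
m=(Z>31)&(Z<47)&(X>655)&(X<710)&(Y>-180)&(Y<120)
ys=Y[m];xs=X[m]
lo=[];hi=[];yc=[]
for y in range(-170,120,10):
    s=(abs(ys-y)<5); lo.append(xs[s].min() if s.any() else np.nan);hi.append(xs[s].max() if s.any() else np.nan);yc.append(y)
print("lo",np.round(lo),"hi",np.round(hi)); 
for k in(lo,hi): print(np.polyfit(yc,k,1))
print(np.polyfit(ys,xs,1),len(ys))
m=(Z>42)&(Z<56)&(X>560)&(X<665)&(Y>15)&(Y<150)
print(np.c_[W[m]].round(0)[:, :].min(0),W[m].max(0))
for y in range(15,140,6):
    s=m&(abs(Y-y)<3)
    if s.sum(): print(y,X[s].min().round(),X[s].max().round())
s=state(); print({k:np.round(v,2) for k,v in s.items()}, env.finger_overhang)
E
```

```text
board corners TL TR BR BL [714.8 177.8] [ 690.5 -221.3] [ 541.2 -213.8] [565.4 186.1]
rail top far edge [694.6 145.3] [ 662.3 -187.9]
sled tail outer, nose-up?, nose right-low, step [644.6 131.3] [643.6  24.2] [589.6  24. ] [589.4  77.8] [613.9  78.1] [613.7 131.4]
lo [658. 655. 657. 656. 656. 656. 656. 655. 656. 657. 658. 658. 660. 661.
 662. 662. 662. 665. 664. 667. 667. 669. 669. 670. 671. 672. 673. 674.
 675.] hi [663. 666. 668. 668. 671. 670. 670. 673. 672. 675. 675. 675. 679. 678.
 680. 680. 680. 683. 682. 685. 685. 684. 688. 689. 688. 691. 691. 694.
 693.]
[7.47077628e-02 6.64982359e+02]
[1.00157582e-01 6.82138994e+02]
[8.91291708e-02 6.73206903e+02] 756
[591.  26.  42.] [646.99191064 133.9905857   55.92468643]
27 591.0 646.0
33 591.0 647.0
39 592.0 646.0
45 591.0 646.0
51 591.0 646.0
57 592.0 646.0
63 592.0 646.0
69 591.0 646.0
75 591.0 646.0
81 618.0 646.0
87 618.0 646.0
93 618.0 646.0
99 620.0 646.0
105 617.0 646.0
111 618.0 646.0
117 618.0 645.0
123 617.0 645.0
129 618.0 646.0
135 620.0 636.0
{'time_s': np.float64(1.1), 'qpos': array([69.62, 18.31, 89.64,  0.  , 72.04, -1.15]), 'qvel': array([-0.  ,  0.03, -0.15, -0.02,  0.06, -0.08]), 'effort': array([-0.000e+00, -4.124e+01, -2.322e+01,  7.000e-02,  4.000e-02,
       -0.000e+00]), 'ee_pos': array([189.46, 542.89, 235.97]), 'ee_rot': array([180.  ,  -0.  , 160.76]), 'force': array([ 0.06, -0.27,  0.52]), 'torque': array([ 0.01,  0.02, -0.06]), 'gripper_force': np.float64(0.0), 'gripper_width': np.float64(91.14)} 22.0
```

>>> servo_tool([
  [0, [0, 0, 0], [0, 0, 0.083]],
  [0, [-41.3, -10.5, 12], [0, 0, 0]],
  [0, [-41.3, -10.5, 12], [0, 0, 0]],
  [0, [-41.3, -10.5, 12], [0, 0, 0]],
  [0, [-41.3, -10.5, 12], [0, 0, 0]],
  [0, [-41.3, -10.5, 12], [0, 0, 0]],
  [0, [-41.3, -10.5, 12], [0, 0, 0]],
  [0, [-41.3, -10.5, 12], [0, 0, 0]],
  [0, [-41.3, -10.5, 12], [0, 0, 0]],
  [0, [0, 0, 0], [0, 0, 0]],
], squeeze=50)

```text
time_s: 2.1
ee_pos: [460.0, 328.4, 138.3]
ee_rot: [-179.9, 0.0, 155.7]
force: [-0.6, -0.2, -0.4]
gripper_width: 91.4
gripper_force: 0.0
```

>>> servo_tool([
  [0, [0, 0, 20], [0, 0, 0]],
  [0, [0, 0, 20], [0, 0, 0]],
  [0, [0, 0, 20], [0, 0, 0]],
  [0, [0, 0, 20], [0, 0, 0]],
  [0, [0, 0, 0], [0, 0, 0]],
  [60, [0, 0, 0], [0, 0, 0]],
  [60, [0, 0, 0], [0, 0, 0]],
  [60, [0, 0, 0], [0, 0, 0]],
  [60, [0, 0, 0], [0, 0, 0]],
  [60, [0, 0, 0], [0, 0, 0]],
])

```text
time_s: 3.1
ee_pos: [457.4, 332.0, 60.5]
ee_rot: [179.9, 0.0, 156.0]
force: [-0.4, 0.0, -0.1]
gripper_width: 69.8
gripper_force: 0.0
```

```bash
python3 - <<'E'
from h import *
s=state(); print(s["ee_pos"],s["ee_rot"],s["force"],s["gripper_width"])
p=cams.grab_frame("top"); W=cloud(p)
X,Y,Z=W[...,0],W[...,1],W[...,2]
m=(X>490)&(X<560)&(Y>270)&(Y<345)&(Z>9)&(Z<28)
print(len(W[m]),W[m].mean(0)); q=W[m]; t=q[np.argsort(q[:,0])][-30:]; print(t.mean(0))
v=np.linalg.svd(q[:,:2]-q[:,:2].mean(0),full_matrices=False)[2][0]; print(np.degrees(np.arctan2(v[1],v[0])))
E
```

```text
[457.37541949 331.96753114  60.52388345] [1.79944932e+02 2.80219841e-02 1.56000028e+02] [-0.35274534  0.03153901 -0.10482197] 69.82913762517015
167 [515.76225228 307.19473316  18.32014518]
[537.53967367 298.71653957  17.80700405]
155.99558842645263
```

>>> servo_tool([
  [60, [0, 0, 2.5], [0, 0, 0]],
  [255, [0, 0, 0], [0, 0, 0]],
  [255, [0, 0, 0], [0, 0, 0]],
  [255, [0, 0, 0], [0, 0, 0]],
  [255, [0, 0, 0], [0, 0, 0]],
  [255, [0, 0, 0], [0, 0, 0]],
  [255, [0, 0, 0], [0, 0, 0]],
  [255, [0, 0, 0], [0, 0, 0]],
  [255, [0, 0, 0], [0, 0, 0]],
  [255, [0, 0, 0], [0, 0, 0]],
])

```text
time_s: 4.15
ee_pos: [457.1, 331.7, 57.4]
ee_rot: [-180.0, -0.0, 156.0]
force: [0.1, -0.9, 0.8]
gripper_width: 21.8
gripper_force: 50.0
```

>>> servo_tool([
  [255, [0, 0, -12], [0, 0, 0.1257]],
  [255, [0, 0, -12], [0, 0, 0.1257]],
  [255, [0, 0, -12], [0, 0, 0.1257]],
  [255, [0, 0, -12], [0, 0, 0.1257]],
  [255, [0, 0, -12], [0, 0, 0.1257]],
  [255, [-45.1, 2, 0], [0, 0, 0]],
  [255, [-45.1, 2, 0], [0, 0, 0]],
  [255, [-45.1, 2, 0], [0, 0, 0]],
  [255, [-45.1, 2, 0], [0, 0, 0]],
  [255, [0, 0, 0], [0, 0, 0]],
], squeeze=60)

```text
time_s: 5.15
ee_pos: [556.9, 175.3, 117.2]
ee_rot: [180.0, 0.1, 119.7]
force: [-0.2, 0.7, -2.7]
gripper_width: 21.7
gripper_force: 60.0
```

>>> servo_tool([
  [255, [0, 0, 10], [0, 0, 0]],
  [255, [0, 0, 10], [0, 0, 0]],
  [255, [0, 0, 10], [0, 0, 0]],
  [255, [0, 0, 9], [0, 0, 0]],
  [255, [0, 0, 0], [0, 0, 0]],
  [255, [0, 0, 0], [0, 0, 0]],
  [255, [0, 0, 0], [0, 0, 0]],
  [255, [0, 0, 0], [0, 0, 0]],
  [255, [0, 0, 0], [0, 0, 0]],
  [255, [0, 0, 0], [0, 0, 0]],
])

```text
time_s: 6.15
ee_pos: [554.5, 179.6, 78.8]
ee_rot: [180.0, 0.0, 120.0]
force: [-0.2, 0.8, -2.3]
gripper_width: 21.7
gripper_force: 60.0
```

```bash
python3 - <<'E'
from h import *
s=state(); print(s["time_s"],s["ee_pos"],s["ee_rot"],s["force"],s["torque"],s["gripper_width"])
p=cams.grab_frame("top")
im=cv2.resize(p["color"][180:255,210:375],None,fx=4.8,fy=4.8,interpolation=cv2.INTER_CUBIC)
q=cams.grab_frame("scene"); im2=cv2.resize(q["color"][160:260,190:400],(672,240+80))
im2=im2[:240]
b=np.zeros((600,792,3),np.uint8); b[:360]=im; b[360:,:672]=im2
cv2.imwrite("pics/c2.png",b[...,::-1])
E
```

```text
6.15 [554.45178077 179.58636949  78.75589872] [1.79961266e+02 4.46783588e-03 1.19989915e+02] [-0.2064752   0.83834924 -2.30837803] [-0.08103362  0.0105423  -0.0446396 ] 21.73655458808701
```

View pics/c2.png

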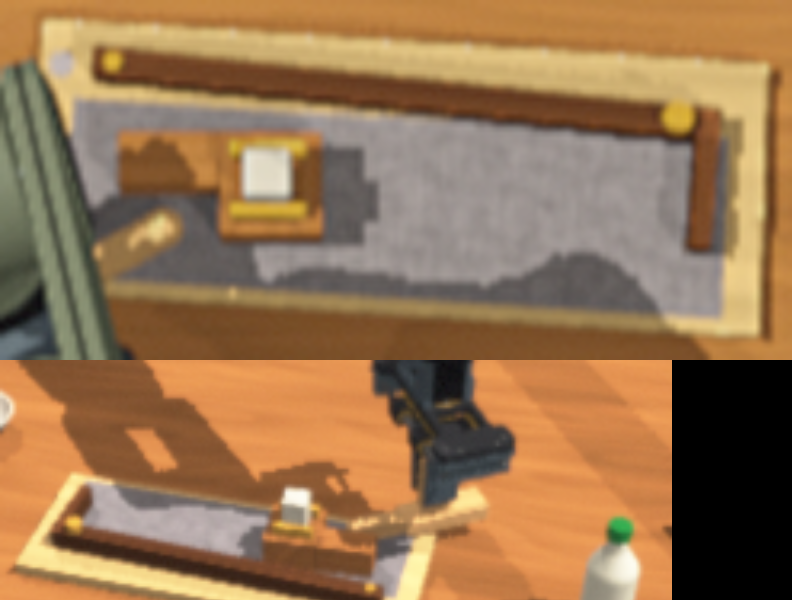

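>>> servo_tool([
  [255, [-4.36, 0.94, 0.7], [0, 0, 0]],
  [255, [-4.36, 0.94, 0.7], [0, 0, 0]],
  [255, [-4.36, 0.94, 0.6], [0, 0, 0]],
  [255, [-1.75, 2.44, 0], [0, 0, 0]],
  [255, [-1.75, 2.44, 0], [0, 0, 0]],
  [255, [-1.75, 2.44, 0], [0, 0, 0]],
  [255, [-1.75, 2.44, 0], [0, 0, 0]],
  [255, [-1.75, 2.44, 0], [0, 0, 0]],
  [255, [-1.75, 2.44, 0], [0, 0, 0]],
  [255, [0, 0, 0], [0, 0, 0]],
])

```text
time_s: 7.25
ee_pos: [582.0, 167.8, 76.2]
ee_rot: [179.9, 0.0, 120.0]
force: [-0.7, 0.4, -2.5]
gripper_width: 22.3
gripper_force: 60.0
```

```bash
cat >> h.py <<'E'
PV=np.array([678.2,149.5]);
def rep(view=None,zs=(42,58)):
    s=state(); r=np.radians(s["ee_rot"][2]); tip=s["ee_pos"][:2]-85*np.array([np.cos(r),np.sin(r)])
    u=np.array([-.0976,-.9952]);n=np.array([.9952,-.0976])
    F=s["force"]-np.array([-.2,.84,-2.3])
    print("t",s["time_s"].round(2),"tip u,n",((tip-PV)@u).round(1),((tip-PV)@n).round(1),"F u,n,z",(F[:2]@u).round(1),(F[:2]@n).round(1),F[2].round(1),"rot",s["ee_rot"].round(2),"z",s["ee_pos"][2].round(1))
    p=cams.grab_frame("top"); W=cloud(p)
    if view: cv2.imwrite(f"pics/{view}.png",cv2.resize(p["color"][180:255,210:375],None,fx=4.8,fy=4.8,interpolation=cv2.INTER_CUBIC)[...,::-1])
    A=(W[...,:2]-PV)@u;B=(W[...,:2]-PV)@n;Z=W[...,2]
    o=outline_of(p,"sled"); 
    for d in o:
        k=d["pixels"]&(abs(Z-49)<6)&(A>0)&(A<335)&(B<12)&(B>-90)
        if k.sum()<80: continue
        a,b=A[k],B[k]; hs=[]
        for x in np.arange(a.min()+5,a.max()-4,8):
            w=abs(a-x)<4
            if w.sum()>3: hs.append((x,np.sort(b[w])[-2:].mean()))
        hs=np.array(hs); f=np.polyfit(hs[:,0],hs[:,1],1)
        print("sled conf",round(d["confidence"],2),"nose u",np.percentile(a,99).round(1),"tail",np.percentile(a,1).round(1),"edge slope",f[0].round(3),"n at nose,tail",np.polyval(f,[a.max(),a.min()]).round(1)); break
E
python3 -c "
from h import *
rep()"
```

```text
Traceback (most recent call last):
  File "h.py", line 17, in rep
    print("t",s["time_s"].round(2),"tip u,n",((tip-PV)@u).round(1),((tip-PV)@n).round(1),"F u,n,z",(F[:2]@u).round(1),(F[:2]@n).round(1),F[2].round(1),"rot",s["ee_rot"].round(2),"z",s["ee_pos"][2].round(1))
              ^^^^^^^^^^^^^^^^^
AttributeError: 'float' object has no attribute 'round'
```

```bash
sed -i 's/s\["time_s"\].round(2)/round(s["time_s"],2)/' h.py
python3 -c "
from h import *
rep('c3')"
```

```text
t 7.25 tip u,n 60.3 -48.1 F u,n,z 0.5 -0.5 -0.2 rot [1.7995e+02 2.0000e-02 1.2000e+02] z 76.2
sled conf 0.57 nose u 130.7 tail 24.2 edge slope -0.112 n at nose,tail [-18.   -5.7]
```

View pics/c3.png

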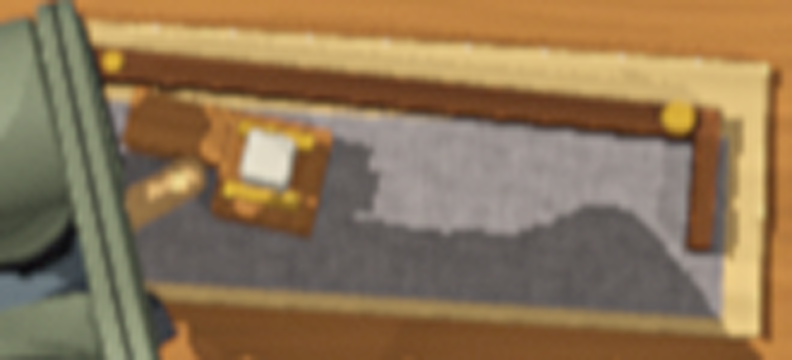

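>>> servo_tool([
  [255, [-1.63, -1.16, 0], [0, 0, 0]],
  [255, [-1.63, -1.16, 0], [0, 0, 0]],
  [255, [-1.63, -1.16, 0], [0, 0, 0]],
  [255, [-1.63, -1.16, 0], [0, 0, 0]],
  [255, [-1.63, -1.16, 0], [0, 0, 0]],
  [255, [-0.58, 0.81, 0], [0, 0, 0]],
  [255, [-0.58, 0.81, 0], [0, 0, 0]],
  [255, [-0.58, 0.81, 0], [0, 0, 0]],
  [255, [-0.58, 0.81, 0], [0, 0, 0]],
  [255, [0, 0, 0], [0, 0, 0]],
])

```text
time_s: 8.35
ee_pos: [582.4, 157.6, 76.6]
ee_rot: [-179.8, -0.1, 119.9]
force: [-5.3, 2.7, 3.0]
gripper_width: 21.8
gripper_force: 60.0
```

```bash
python3 -c "
from h import *
rep('c4')"
```

```text
t 8.35 tip u,n 70.4 -46.7 F u,n,z -1.3 -5.2 5.3 rot [-1.7979e+02 -1.2000e-01  1.1992e+02] z 76.6
sled conf 0.64 nose u 133.4 tail 29.2 edge slope -0.123 n at nose,tail [-16.5  -3.2]
```

```bash
python3 - <<'E'
from h import *
q=cams.grab_frame("scene")
a=cv2.imread("pics/c4.png")
b=np.zeros((600,792,3),np.uint8); b[:280]=a[40:320]; b[280:]=cv2.resize(q["color"][190:254,240:400],(792,320),interpolation=cv2.INTER_CUBIC)[...,::-1]
cv2.imwrite("pics/c5.png",b); rep()
E
```

```text
t 8.5 tip u,n 70.4 -46.7 F u,n,z -1.7 -5.8 5.2 rot [-1.7980e+02 -1.2000e-01  1.1993e+02] z 76.6
sled conf 0.75 nose u 133.2 tail 29.9 edge slope -0.119 n at nose,tail [-17.2  -4.3]
```

View pics/c5.png

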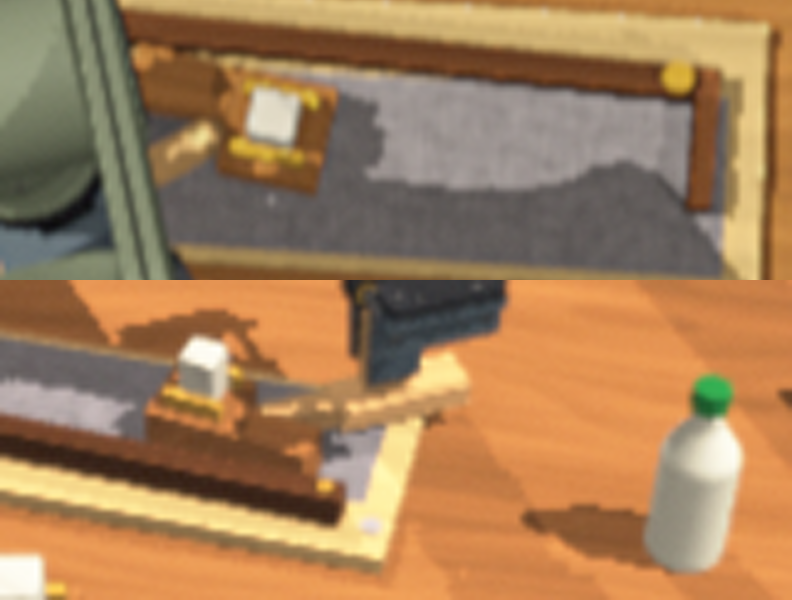

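>>> servo_tool([
  [255, [0, 0, -1], [0, 0, 0]],
  [255, [0, 0, -1], [0, 0, 0]],
  [255, [-1.2, 0, 0], [0, 0, 0]],
  [255, [-1.2, 0, 0], [0, 0, 0]],
  [255, [-1.2, 0, 0], [0, 0, 0]],
  [255, [-1.2, 0, 0], [0, 0, 0]],
  [255, [-1.2, 0, 0], [0, 0, 0]],
  [255, [-1.2, 0, 0], [0, 0, 0]],
  [255, [0, 0, 0], [0, 0, 0]],
  [255, [0, 0, 0], [0, 0, 0]],
])

```text
time_s: 9.6
ee_pos: [587.7, 151.0, 78.3]
ee_rot: [-180.0, 0.0, 120.0]
force: [-2.7, 2.1, -4.0]
gripper_width: 21.9
gripper_force: 60.0
```

```bash
python3 -c "
from h import *
rep()"
```

```text
t 9.6 tip u,n 76.5 -40.7 F u,n,z -1.0 -2.6 -1.7 rot [-1.7998e+02  1.0000e-02  1.1999e+02] z 78.3
sled conf 0.72 nose u 138.6 tail 36.9 edge slope -0.057 n at nose,tail [-6.   0.1]
```

>>> servo_tool([
  [255, [-1.2, 0, 0], [0, 0, 0]],
  [255, [-1.2, 0, 0], [0, 0, 0]],
  [255, [-1.2, 0, 0], [0, 0, 0]],
  [255, [-1.2, 0, 0], [0, 0, 0]],
  [255, [-0.6, 0.8, 0], [0, 0, 0]],
  [255, [0, 0, 0], [0, 0, 0]],
  [255, [0, 0, 0], [0, 0, 0]],
  [255, [0, 0, 0], [0, 0, 0]],
  [255, [0, 0, 0], [0, 0, 0]],
  [255, [0, 0, 0], [0, 0, 0]],
])

```text
time_s: 10.7
ee_pos: [590.1, 147.3, 78.6]
ee_rot: [-179.9, -0.1, 119.9]
force: [-7.1, 4.1, -0.1]
gripper_width: 21.7
gripper_force: 60.0
```

```bash
python3 -c "
from h import *
rep()"
```

```text
t 10.7 tip u,n 79.9 -38.1 F u,n,z -2.5 -7.2 2.2 rot [-1.7990e+02 -1.0000e-01  1.1995e+02] z 78.6
sled conf 0.77 nose u 141.3 tail 43.1 edge slope -0.01 n at nose,tail [-0.1  0.9]
```

>>> servo_tool([
  [255, [-1.63, -1.16, 0], [0, 0, 0]],
  [255, [-1.63, -1.16, 0], [0, 0, 0]],
  [255, [-1.63, -1.16, 0], [0, 0, 0]],
  [255, [-1.63, -1.16, 0], [0, 0, 0]],
  [255, [-1.63, -1.16, 0], [0, 0, 0]],
  [255, [-1.63, -1.16, 0], [0, 0, 0]],
  [255, [-1.63, -1.16, 0], [0, 0, 0]],
  [255, [-1.63, -1.16, 0], [0, 0, 0]],
  [255, [-1.63, -1.16, 0], [0, 0, 0]],
  [255, [-1.63, -1.16, 0], [0, 0, 0]],
])

```text
time_s: 11.8
ee_pos: [588.3, 129.8, 78.9]
ee_rot: [179.9, -0.3, 119.9]
force: [-7.1, 10.5, 0.8]
gripper_width: 21.6
gripper_force: 60.0
```

```bash
python3 -c "
from h import *
rep()"
```

```text
t 11.8 tip u,n 97.5 -38.1 F u,n,z -9.0 -7.8 3.1 rot [179.94  -0.29 119.93] z 78.9
sled conf 0.85 nose u 158.2 tail 67.7 edge slope -0.003 n at nose,tail [-0.   0.2]
```

>>> servo_tool([
  [255, [-1.57, -2.1, 0], [0, 0, 0]],
  [255, [-2.03, -1.45, 0], [0, 0, 0]],
  [255, [-2.03, -1.45, 0], [0, 0, 0]],
  [255, [-2.03, -1.45, 0], [0, 0, 0]],
  [255, [-2.03, -1.45, 0], [0, 0, 0]],
  [255, [-2.03, -1.45, 0], [0, 0, 0]],
  [255, [-2.03, -1.45, 0], [0, 0, 0]],
  [255, [-2.03, -1.45, 0], [0, 0, 0]],
  [255, [-2.03, -1.45, 0], [0, 0, 0]],
  [255, [-2.03, -1.45, 0], [0, 0, 0]],
])

```text
time_s: 12.9
ee_pos: [585.6, 104.1, 78.7]
ee_rot: [179.9, -0.2, 120.0]
force: [-5.1, 8.4, -1.3]
gripper_width: 21.9
gripper_force: 60.0
```

```bash
python3 -c "
from h import *
rep()"
```

```text
t 12.9 tip u,n 123.4 -38.3 F u,n,z -7.0 -5.6 1.0 rot [179.94  -0.19 119.96] z 78.7
sled conf 0.65 nose u 184.3 tail 101.3 edge slope 0.022 n at nose,tail [ 0.8 -1.1]
```

>>> servo_tool([
  [255, [-2.1, -1.37, 0], [0, 0, 0]],
  [255, [-2.1, -1.37, 0], [0, 0, 0]],
  [255, [-2.03, -1.45, 0], [0, 0, 0]],
  [255, [-2.03, -1.45, 0], [0, 0, 0]],
  [255, [-2.03, -1.45, 0], [0, 0, 0]],
  [255, [-2.03, -1.45, 0], [0, 0, 0]],
  [255, [-2.03, -1.45, 0], [0, 0, 0]],
  [255, [-2.03, -1.45, 0], [0, 0, 0]],
  [255, [-2.03, -1.45, 0], [0, 0, 0]],
  [255, [-2.03, -1.45, 0], [0, 0, 0]],
])

```text
time_s: 14.0
ee_pos: [583.2, 79.4, 78.7]
ee_rot: [180.0, -0.2, 120.0]
force: [-5.5, 9.1, -1.4]
gripper_width: 21.5
gripper_force: 60.0
```

```bash
python3 -c "
from h import *
rep()"
```

```text
t 14.0 tip u,n 148.2 -38.3 F u,n,z -7.7 -6.1 0.9 rot [179.96  -0.22 119.95] z 78.7
sled conf 0.72 nose u 208.9 tail 135.0 edge slope 0.01 n at nose,tail [ 0.5 -0.3]
```

>>> servo_tool([
  [255, [-2.03, -1.45, 0], [0, 0, 0]],
  [255, [-2.03, -1.45, 0], [0, 0, 0]],
  [255, [-2.03, -1.45, 0], [0, 0, 0]],
  [255, [-2.03, -1.45, 0], [0, 0, 0]],
  [255, [-2.03, -1.45, 0], [0, 0, 0]],
  [255, [-2.03, -1.45, 0], [0, 0, 0]],
  [255, [-2.03, -1.45, 0], [0, 0, 0]],
  [255, [-2.03, -1.45, 0], [0, 0, 0]],
  [255, [-2.03, -1.45, 0], [0, 0, 0]],
  [255, [-2.03, -1.45, 0], [0, 0, 0]],
])

```text
time_s: 15.1
ee_pos: [580.8, 54.5, 78.8]
ee_rot: [180.0, -0.2, 120.0]
force: [-5.7, 9.8, 0.5]
gripper_width: 21.8
gripper_force: 60.0
```

>>> servo_tool([
  [255, [-2.03, -1.45, 0], [0, 0, 0]],
  [255, [-2.03, -1.45, 0], [0, 0, 0]],
  [255, [-2.03, -1.45, 0], [0, 0, 0]],
  [255, [-2.03, -1.45, 0], [0, 0, 0]],
  [255, [-2.03, -1.45, 0], [0, 0, 0]],
  [255, [-2.03, -1.45, 0], [0, 0, 0]],
  [255, [-2.03, -1.45, 0], [0, 0, 0]],
  [255, [-2.03, -1.45, 0], [0, 0, 0]],
  [255, [-2.03, -1.45, 0], [0, 0, 0]],
  [255, [-2.03, -1.45, 0], [0, 0, 0]],
])

```text
time_s: 16.1
ee_pos: [578.3, 29.6, 78.8]
ee_rot: [180.0, -0.2, 120.0]
force: [-5.4, 8.6, -0.1]
gripper_width: 21.6
gripper_force: 60.0
```

```bash
python3 -c "
from h import *
rep()"
```

```text
t 16.1 tip u,n 198.2 -38.3 F u,n,z -7.2 -6.0 2.2 rot [179.98  -0.22 119.96] z 78.8
sled conf 0.7 nose u 259.1 tail 202.5 edge slope 0.016 n at nose,tail [ 0.3 -0.6]
```

>>> servo_tool([
  [255, [-2.03, -1.45, 0], [0, 0, 0]],
  [255, [-2.03, -1.45, 0], [0, 0, 0]],
  [255, [-2.03, -1.45, 0], [0, 0, 0]],
  [255, [-2.03, -1.45, 0], [0, 0, 0]],
  [255, [-2.03, -1.45, 0], [0, 0, 0]],
  [255, [-2.03, -1.45, 0], [0, 0, 0]],
  [255, [-2.03, -1.45, 0], [0, 0, 0]],
  [255, [-2.03, -1.45, 0], [0, 0, 0]],
  [255, [-2.03, -1.45, 0], [0, 0, 0]],
  [255, [-2.03, -1.45, 0], [0, 0, 0]],
])

```text
time_s: 17.2
ee_pos: [575.8, 4.8, 78.7]
ee_rot: [180.0, -0.2, 120.0]
force: [-5.6, 10.0, 1.0]
gripper_width: 21.7
gripper_force: 60.0
```

>>> servo_tool([
  [255, [-2.03, -1.45, 0], [0, 0, 0]],
  [255, [-2.03, -1.45, 0], [0, 0, 0]],
  [255, [-2.03, -1.45, 0], [0, 0, 0]],
  [255, [-2.03, -1.45, 0], [0, 0, 0]],
  [255, [-2.03, -1.45, 0], [0, 0, 0]],
  [255, [-2.03, -1.45, 0], [0, 0, 0]],
  [255, [-2.03, -1.45, 0], [0, 0, 0]],
  [255, [-2.03, -1.45, 0], [0, 0, 0]],
  [255, [-2.03, -1.45, 0], [0, 0, 0]],
  [255, [-2.03, -1.45, 0], [0, 0, 0]],
])

```text
time_s: 18.2
ee_pos: [573.3, -20.1, 78.7]
ee_rot: [180.0, -0.2, 120.0]
force: [-5.0, 10.3, 0.5]
gripper_width: 21.9
gripper_force: 60.0
```

```bash
python3 -c "
from h import *
rep()"
```

```text
t 18.2 tip u,n 248.1 -38.4 F u,n,z -8.9 -5.7 2.8 rot [180.    -0.22 119.97] z 78.7
sled conf 0.8 nose u 309.1 tail 275.4 edge slope 0.033 n at nose,tail [-0.8 -1.9]
```

>>> servo_tool([
  [255, [-1.06, -0.76, 0], [0, 0, 0]],
  [255, [-1.06, -0.76, 0], [0, 0, 0]],
  [255, [-1.06, -0.76, 0], [0, 0, 0]],
  [255, [-1.06, -0.76, 0], [0, 0, 0]],
  [255, [-1.06, -0.76, 0], [0, 0, 0]],
  [255, [-1.06, -0.76, 0], [0, 0, 0]],
  [255, [-1.06, -0.76, 0], [0, 0, 0]],
  [255, [-1.06, -0.76, 0], [0, 0, 0]],
  [255, [-1.06, -0.76, 0], [0, 0, 0]],
  [255, [-1.06, -0.76, 0], [0, 0, 0]],
])

```text
time_s: 19.3
ee_pos: [572.0, -33.0, 78.7]
ee_rot: [-180.0, -0.2, 120.0]
force: [-4.5, 9.7, -0.6]
gripper_width: 21.9
gripper_force: 60.0
```

```bash
python3 -c "
from h import *
rep()"
```

```text
t 19.3 tip u,n 261.2 -38.4 F u,n,z -8.4 -5.1 1.7 rot [-179.99   -0.22  119.97] z 78.7
sled conf 0.69 nose u 322.2 tail 290.3 edge slope -0.031 n at nose,tail [-0.9  0.1]
```

Now about 5 mm from the stop: small steps.

>>> servo_tool([
  [255, [-0.41, -0.29, 0], [0, 0, 0]],
  [255, [-0.41, -0.29, 0], [0, 0, 0]],
  [255, [-0.41, -0.29, 0], [0, 0, 0]],
  [255, [-0.41, -0.29, 0], [0, 0, 0]],
  [255, [-0.41, -0.29, 0], [0, 0, 0]],
  [255, [-0.41, -0.29, 0], [0, 0, 0]],
  [255, [-0.41, -0.29, 0], [0, 0, 0]],
  [255, [-0.41, -0.29, 0], [0, 0, 0]],
  [255, [-0.41, -0.29, 0], [0, 0, 0]],
  [255, [-0.41, -0.29, 0], [0, 0, 0]],
])

```text
time_s: 20.4
ee_pos: [571.5, -38.0, 78.7]
ee_rot: [-180.0, -0.2, 120.0]
force: [-5.1, 10.2, 0.0]
gripper_width: 21.8
gripper_force: 60.0
```

```bash
python3 -c "
from h import *
rep()"
```

```text
t 20.4 tip u,n 266.1 -38.4 F u,n,z -8.8 -5.8 2.3 rot [-179.99   -0.22  119.98] z 78.7
sled conf 0.62 nose u 327.0 tail 299.2 edge slope -0.051 n at nose,tail [-1.1  0.4]
```

>>> servo_tool([
  [255, [-0.24, -0.17, 0], [0, 0, 0]],
  [255, [-0.24, -0.17, 0], [0, 0, 0]],
  [255, [-0.24, -0.17, 0], [0, 0, 0]],
  [255, [-0.24, -0.17, 0], [0, 0, 0]],
  [255, [-0.24, -0.17, 0], [0, 0, 0]],
  [255, [-0.24, -0.17, 0], [0, 0, 0]],
  [255, [-0.24, -0.17, 0], [0, 0, 0]],
  [255, [-0.24, -0.17, 0], [0, 0, 0]],
  [255, [-0.24, -0.17, 0], [0, 0, 0]],
  [255, [-0.24, -0.17, 0], [0, 0, 0]],
])

```text
time_s: 21.5
ee_pos: [571.3, -39.6, 78.9]
ee_rot: [179.9, -0.3, 120.0]
force: [-5.3, 14.9, 2.4]
gripper_width: 21.7
gripper_force: 60.0
```

```bash
python3 -c "
from h import *
rep()"
```

```text
t 21.5 tip u,n 267.8 -38.4 F u,n,z -13.5 -6.5 4.7 rot [179.93  -0.33 119.96] z 78.9
sled conf 0.72 nose u 328.8 tail 302.5 edge slope 0.09 n at nose,tail [ 0.7 -1.7]
```

>>> servo_tool([
  [255, [0, 0, 0], [0, 0, 0]],
  [255, [0, 0, 0], [0, 0, 0]],
  [255, [1, 0, 0], [0, 0, 0]],
  [255, [1, 0, 0], [0, 0, 0]],
  [255, [2, 0, 0], [0, 0, 0]],
  [255, [4, 0, 0], [0, 0, 0]],
  [255, [6, 0, 0], [0, 0, 0]],
  [255, [10, 0, 0], [0, 0, 0]],
  [255, [16, 0, 0], [0, 0, 0]],
  [255, [10, 0, 0], [0, 0, 0]],
])

```text
time_s: 22.6
ee_pos: [546.2, 1.7, 78.5]
ee_rot: [-180.0, -0.0, 120.0]
force: [1.3, 0.3, -1.7]
gripper_width: 21.5
gripper_force: 60.0
```

```bash
python3 -c "
from h import *
rep('c6')"
```

```text
t 22.6 tip u,n 229.0 -67.5 F u,n,z 0.4 1.5 0.6 rot [-1.7998e+02 -2.0000e-02  1.2002e+02] z 78.5
sled conf 0.92 nose u 328.0 tail 238.3 edge slope -0.0 n at nose,tail [-0.4 -0.4]
```

View pics/c6.png

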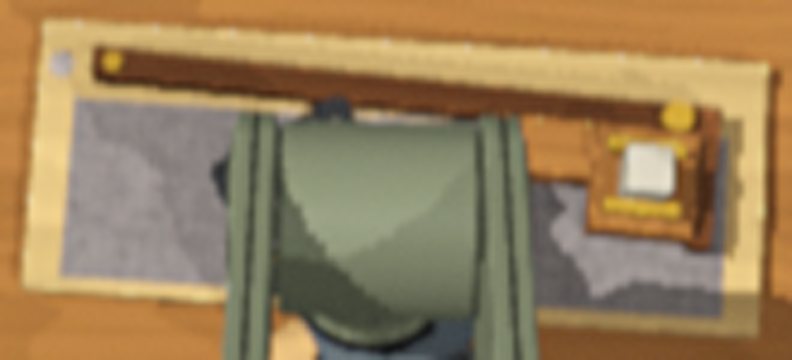

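>>> servo_tool([
  [255, [0, 0, -15], [0, 0, 0]],
  [255, [0, 0, -15], [0, 0, 0]],
  [255, [0, 0, -15], [0, 0, 0]],
  [255, [0, 0, 0], [0, 0, -0.1257]],
  [255, [0, 0, 0], [0, 0, -0.1257]],
  [255, [0, 0, 0], [0, 0, -0.1257]],
  [255, [0, 0, 0], [0, 0, -0.1257]],
  [255, [0, 0, 0], [0, 0, -0.1257]],
  [255, [0, 0, 0], [0, 0, 0]],
  [255, [0, 0, 0], [0, 0, 0]],
])

```text
time_s: 23.7
ee_pos: [547.3, 0.5, 123.4]
ee_rot: [-180.0, 0.0, 155.9]
force: [-0.2, -0.1, -0.9]
gripper_width: 21.5
gripper_force: 60.0
```

>>> servo_tool([
  [255, [27.1, 33.3, 0], [0, 0, 0]],
  [255, [27.1, 33.3, 0], [0, 0, 0]],
  [255, [27.1, 33.3, 0], [0, 0, 0]],
  [255, [27.1, 33.3, 0], [0, 0, 0]],
  [255, [27.1, 33.3, 0], [0, 0, 0]],
  [255, [27.1, 33.3, 0], [0, 0, 0]],
  [255, [27.1, 33.3, 0], [0, 0, 0]],
  [255, [27.1, 33.3, 0], [0, 0, 0]],
  [255, [0, 0, 0], [0, 0, 0]],
  [255, [0, 0, 0], [0, 0, 0]],
])

```text
time_s: 24.7
ee_pos: [457.1, 332.7, 123.2]
ee_rot: [-180.0, 0.0, 156.1]
force: [-0.2, 0.3, -1.1]
gripper_width: 21.5
gripper_force: 60.0
```

>>> servo_tool([
  [255, [0, 0, 15], [0, 0, 0]],
  [255, [0, 0, 15], [0, 0, 0]],
  [255, [0, 0, 15], [0, 0, 0]],
  [255, [0, 0, 8], [0, 0, 0]],
  [255, [0, 0, 5], [0, 0, 0]],
  [255, [0, 0, 3], [0, 0, 0]],
  [255, [0, 0, 0], [0, 0, 0]],
  [255, [0, 0, 0], [0, 0, 0]],
  [255, [0, 0, 0], [0, 0, 0]],
  [255, [0, 0, 0], [0, 0, 0]],
])

```text
time_s: 25.7
ee_pos: [457.7, 332.3, 62.9]
ee_rot: [180.0, 0.0, 156.0]
force: [-0.8, -0.2, -1.0]
gripper_width: 22.1
gripper_force: 60.0
```

>>> servo_tool([
  [255, [0, 0, 1], [0, 0, 0]],
  [255, [0, 0, 1], [0, 0, 0]],
  [255, [0, 0, 1], [0, 0, 0]],
  [255, [0, 0, 1], [0, 0, 0]],
  [255, [0, 0, 0.5], [0, 0, 0]],
  [255, [0, 0, 0.5], [0, 0, 0]],
  [255, [0, 0, 0.5], [0, 0, 0]],
  [255, [0, 0, 0], [0, 0, 0]],
  [255, [0, 0, 0], [0, 0, 0]],
  [255, [0, 0, 0], [0, 0, 0]],
])

```text
time_s: 26.7
ee_pos: [457.5, 332.1, 57.4]
ee_rot: [180.0, 0.0, 156.0]
force: [-1.6, -1.0, 4.5]
gripper_width: 21.7
gripper_force: 60.0
```

Resting on the desk; open gradually, then lift.

>>> servo_tool([
  [200, [0, 0, 0], [0, 0, 0]],
  [180, [0, 0, 0], [0, 0, 0]],
  [150, [0, 0, 0], [0, 0, 0]],
  [100, [0, 0, 0], [0, 0, 0]],
  [60, [0, 0, 0], [0, 0, 0]],
  [60, [0, 0, 0], [0, 0, 0]],
  [60, [0, 0, 0], [0, 0, 0]],
  [60, [0, 0, -5], [0, 0, 0]],
  [60, [0, 0, -10], [0, 0, 0]],
  [60, [0, 0, -15], [0, 0, 0]],
])

```text
time_s: 27.7
ee_pos: [457.2, 331.9, 87.4]
ee_rot: [-179.9, -0.0, 156.0]
force: [-0.1, 0.6, 0.1]
gripper_width: 69.9
gripper_force: 0.0
```

>>> servo_tool([
  [60, [0, 0, -25], [0, 0, 0]],
  [60, [0, 0, -25], [0, 0, 0]],
  [60, [0, 0, -20], [0, 0, 0]],
  [60, [30, 0, 0], [0, 0, 0]],
  [60, [30, 0, 0], [0, 0, 0]],
  [60, [30, 0, 0], [0, 0, 0]],
  [60, [30, 0, 0], [0, 0, 0]],
  [60, [0, 0, 0], [0, 0, 0]],
  [60, [0, 0, 0], [0, 0, 0]],
  [60, [0, 0, 0], [0, 0, 0]],
])

```text
time_s: 28.7
ee_pos: [348.7, 380.9, 157.5]
ee_rot: [179.9, 0.0, 156.0]
force: [1.2, 0.0, -0.4]
gripper_width: 69.7
gripper_force: 0.0
```

```bash
python3 - <<'E'
from h import *
rep(); q=cams.grab_frame("top"); cv2.imwrite("pics/c7.png",cv2.resize(q["color"][170:310,80:380],None,fx=2.6,fy=2.6)[...,::-1])
W=cloud(q);X,Y,Z=W[...,0],W[...,1],W[...,2]
for z0,z1 in((9,27),(65,90)):
    m=(X>400)&(X<560)&(Y>270)&(Y<400)&(Z>z0)&(Z<z1); print(m.sum(),W[m].mean(0).round(1))
E
```

```text
t 28.7 tip u,n -171.3 -269.9 F u,n,z 0.7 1.5 1.9 rot [1.7994e+02 4.0000e-02 1.5599e+02] z 157.5
sled conf 0.93 nose u 328.1 tail 220.2 edge slope -0.006 n at nose,tail [-0.6  0. ]
533 [467.7 327.7  18.3]
118 [457.5 332.3  77.2]
```

View pics/c7.png

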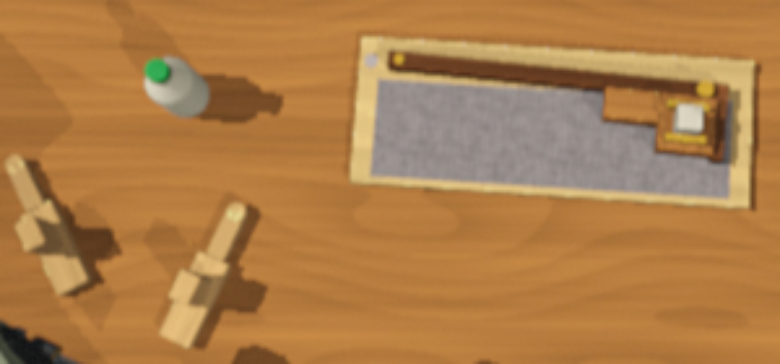

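The picture shows the sled flush in the corner of rail and stop (about 660,112) and the stick standing at its old spot (about 205,280).

```bash
python3 -c "
from h import *
print(ticket.job_done())"
```

```text
the job is handed in; nothing more can be done
None
```

I fed the sled flush along the rail to the end stop, stood the stick back at its original spot on the desk, and handed the job in; the verdict was not reported.

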